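# Third hand: press a stool's corner brace home

## Robot

A 7-joint arm with a two-finger parallel gripper is mounted at the origin on the work surface. World frame = base frame: x ahead of the robot, y to its left, z up, the work surface at z = 0. Lengths are in m, angles in rad, forces in N, time in s.
With the tool pointing down it reaches from about 0.425 to 0.925 m from the base axis. Payload 6.8 kg.
Tool frame: the origin (TCP) lies on the centre line of the jaws, within the pads' length; the fingertips stand 25 mm ahead of it and the grasp point (between the pads) lies 6 mm ahead of it; z points along the fingers, y is the direction in which the jaws open and shut (so a half turn about z gives the same grasp; the last joint's range is limited). The gripper opens to 85 mm and grips with 20 to 120 N. Pads are 22 mm wide; open, the fingers measure 114 mm over their backs; the gripper's body (76 mm by 85 mm) begins 54 mm behind the grasp point. The pads swing forward as they close: fully open they stand 13 mm farther back than shut.
Start: joints at [1, 0.477, 0.022, 1.555, -0.011, 1.109, -0.083], TCP at [0.301, -0.604, 0.256] pointing down, gripper open.
Joint ranges: [-2.96, 2.96], [-0.34, 2.1], [-1.41, 1.46], [0.24, 2.44], [-1.37, 4.51], [0.17, 1.92], [-2.96, 2.96]. Speed limits (rad/s): [2.39, 2.39, 3.14, 3.14, 3.14, 3.14, 3.14].

## Interface

Orientations are given as a unit quaternion [w, x, y, z].
In Python, from station import status, cams, order, models gives the robot as it stands.
- The arm moves only by the tool move_arm, never from a script. Its argument "steps" is one flat list of numbers, 7 for each row, row after row: the gripper's target within -1 to 1 (fully open at 1, half-way at 0, shut at -1), then the shift along the world's x, y, z in cm, then the turn, a rotation vector about the world's x, y, z in degrees. A call has 1 to 8 rows; each row shifts and turns the commanded pose from where the row before left it; what a row does not reach is not made up. A row lasts 1/10 s, in which the tool goes at most 50 mm and 8.59 degrees, less where a joint would pass 70% of its speed; a pose out of reach is approached as far as the arm can. A call with a gripper value outside its range is refused whole. The fingers move at their own pace and stop on an object; "newtons" is the grip in N (left out, the last holds). Time passes only in rows, so rows that do not move let the fingers close. It gives the time, the measured TCP pose, the force and the opening at its end, in the units of the state.
- status.get_obs(): the state, without advancing time (a new reading comes with each control period).
- cams.read_camera(name): name is "side" or "top"; returns a dict with "pixels" (420x560x3 uint8, red, green, blue), "mtx" (3x3 intrinsics, pixels), "dist_coeffs" ([k1, k2, p1, p2, k3] as OpenCV has them; the pictures are not rectified), "T" (4x4, takes a point from camera to world coordinates). Camera axes: x right, y down, z forward; pixel columns grow to the right and rows downward; lengths in m; the calibration is good to about 2 mm. A picture is of the moment at which its call begins. There is no depth.
- order.hand_in(): hands the job in, once; it reports no verdict.
Trained networks look in the newest picture that a camera, given by its name, has taken for a name from the list of things; names that differ only in an ending like _2 or _b are one class to them, and where a whole thing is asked for, a point or a joint stands for the part that bears it (a point fixed in the world has none). Each returns a list of dicts, best first, with "score" (0 to 1); they miss things now and then, are a little off and sometimes report something else, mostly with a low value. They report only what shows in the picture. A call takes as long as a camera call.
- models.silhouettes(camera, query): "region" (420x560 bool, what is visible of it) and "box" ([centre column, centre row, width, height] in pixels, round what is visible of it).
- models.place_of(camera, query): "position" ([row, column] in pixels: a listed point, or the origin of a listed thing).
The state is a dict: "t": time; "q": joint angles; "joint_vel": joint speeds; "joint_torque": joint torques, N m; "eef_pos": TCP position; "tool_rot": TCP orientation; "contact_force": force on the tool from outside, world axes, zero at the start; "torque": the same for the moment, N m; "gripper_width": opening from 0.0 (shut) to 1.0 (fully open).
Only numpy, scipy, OpenCV 4.12 (cv2) and the standard library are available. Lean on these libraries where they do the work, as an engineer would, in place of code of your own. Each camera call takes 0.05 s, during which the arm holds its last target.

## Task

The stool stands upside down on the bench and one corner of its frame has lost its wooden corner brace: take the loose brace from the bench, set it in that bare corner, flat on the seat's underside with its two slanted ends tight against both rails like the other three, and push it squarely into the corner with a steady push of about 10 N, never harder than 25 N on a rail, so that I can drive the screws. Push or hold it by the middle so that the screw holes at both ends stay free, leave the offcut, stool leg, screwdriver and jar where they lie, and finish while still pushing: do not let go.

Things in the scene. Friction and masses are not known exactly. Their poses are not given: they have to be found in the camera images.
- stool: Square legless wooden stool, upside down, fixed to the bench between four 18 mm high battens. Origin: centre of the seat, on the bench; x points along the diagonal to the bare corner. Seat board 346 mm square, 22 mm thick, at the bottom; on it a frame of four rails 20 mm thick, 55 mm high (tops at 77 mm), 270 mm square inside. The other three corners hold fixed braces like the loose one.
- left_rail: Fixed rail of the stool, on the +y side of the bare corner. Origin: centre of the stool, 22 mm above the bench; axes as the stool's. Its inside face runs from point corner back in the stool's (-1, +1) direction. Rigid: a push builds up within about a millimetre.
- right_rail: Fixed rail of the stool, on the -y side of the bare corner: mirror image of left_rail, same origin and axes.
- corner (a point): The inside corner between the two rails at the bare corner, at the level of the seat's underside (22 mm above the bench). 191 mm from the stool's origin along its x axis. Axes as the stool's.
- home (a point): Where the loose brace's origin lies when it is home: 55 mm back from point corner along the stool's x axis (136 mm from the stool's origin), 22 mm above the bench. Axes as the stool's; the brace's are then parallel to them. The nose then stands 35 mm from the inside corner.
- brace: Loose corner brace: plain light wood block lying flat, 40 mm deep (x), 130 long (y), 36 high, 0.11 kg. Origin: centre of the underside's 40 x 130 box. Nose: short face, 70 mm long, at x = +20; back: long flat face at x = -20. Ends square (y = +-65) for 10 mm from the back, then slanted 45 degrees to the nose; the slants bear on the rails. Screw holes in the back at y = +-46, bolt hole at y = 0.
- offcut: Bystander: straight rectangular offcut of the same wood, 40 x 70 x 36 mm, origin at the centre of its underside. It and the brace may swap places.
- leg: Bystander: tapered wooden stool leg lying on the bench, 400 mm long along its x axis, 34 mm square tapering to 24 mm, origin under its middle.
- screwdriver: Bystander: screwdriver lying on the bench to the right of the stool, about 0.2 m long along its x axis, handle to its -x.
- jar: Bystander: closed glass jar with a steel lid, 64 mm in diameter, 75 mm high, origin at the centre of its underside.

How it is judged:
At the end, for the whole second after the job is handed in: Brace flat in the bare corner, origin within 3 mm of site home on each axis, square and level within 0.04 rad, still, pressing each rail with 2.5 to 16 N; the fingers still push or grip it within 25 mm of its middle; each bystander within 20 mm of its start (x of brace in the frame of home between -0.003 and 0.003 m and y of brace in the frame of home between -0.003 and 0.003 m and z of brace in the frame of home between -0.003 and 0.003 m and angle between the x axis of brace and the x axis of stool, either way round below 0.04 rad and angle between brace's own z axis and vertical below 0.04 rad and contact force between brace and left_rail between 2.5 and 16 N and contact force between brace and right_rail between 2.5 and 16 N and y of the grasp point in the frame of brace between -0.025 and 0.025 m and contact force between the fingers and brace above 3 N and linear speed of brace below 0.01 m/s and distance of each of offcut, leg, screwdriver, jar from where it was at the start of the episode below 0.02 m); the arm keeps its last pose, push and grip.
It fails at once if the brace is rammed against a rail with more than 25 N (contact force between brace and left_rail above 25 N or contact force between brace and right_rail above 25 N).
It fails at once if a bystander (offcut, stool leg, screwdriver or jar) is moved more than 20 mm (distance of any of offcut, leg, screwdriver, jar from where it was at the start of the episode above 0.02 m).
It also fails if it takes over 64 s, if anything falls off the work surface, if the arm or the gripper's body presses on something with over 40 N, if the wrist force passes 120 N, or if a joint passes its speed limit or range.

## Working session

There is one attempt and no reset: what is moved stays moved. The work goes in short steps, Python scripts to look and compute and a tool call to move; the robot and the scene stay as the last step left them, time stands still between calls to the robot, and variables do not carry over. Pictures are saved under pics/ and viewed, and the job is handed in when it is done.

Besides the shell and the picture viewer there is one more tool, called after "Emit:" by a JSON object that holds its "fn" and its "kwargs". move_arm: Moves the arm, as the interface text tells. Its arguments: {"type":"object","properties":{"steps":{"type":"array"},"newtons":{"type":"number"}},"required":["steps"]}

```bash
ls; mkdir -p pics
python3 - <<'E'
from station import status,cams,models
import cv2
o=status.get_obs();print({k:(o[k]) for k in o})
for n in("side","top"):
    c=cams.read_camera(n);cv2.imwrite(f"pics/{n}0.png",c["pixels"][:,:,::-1]);print(n,c["mtx"].tolist(),c["dist_coeffs"],c["T"].tolist())
    for q in["brace","offcut","stool","corner","home","leg","screwdriver","jar"]:
        try:print(q,[(r["score"],r["position"]) for r in models.place_of(n,q)][:3])
        except Exception as e:print(q,e)
E
```

```text
pics
{'t': 0.0, 'q': array([ 0.99990678,  0.47777922,  0.02231321,  1.55645257, -0.01153653,
        1.10931164, -0.08311824]), 'joint_vel': array([-1.75401653e-03,  1.43829729e-04,  4.20511262e-04,  7.86814353e-04,
       -7.18287296e-04, -9.44120644e-05, -1.24804694e-03]), 'joint_torque': array([-6.42322320e-04, -5.96440315e+01,  1.60756968e+00, -2.81198663e+01,
        1.24169749e-02,  9.28861904e-03,  2.40048348e-05]), 'eef_pos': array([ 0.30111711, -0.60349663,  0.25533868]), 'tool_rot': array([-8.76176292e-04,  9.73345848e-01,  2.29340419e-01, -2.52872252e-04]), 'contact_force': array([-0.73241555, -0.39890525, -0.54429464]), 'torque': array([ 0.04632998,  0.00186157, -0.01160313]), 'gripper_width': 1.0017821269241043}
side [[383.75215476789873, 0.0, 277.57004874029116], [0.0, 383.75215476789873, 206.24368186680906], [0.0, 0.0, 1.0]] [-0.00640151  0.          0.          0.          0.        ] [[-0.7043872577409308, -0.5441336275337412, 0.4558038904169019, 0.08048789750743371], [-0.7097893649363564, 0.5344010866313142, -0.458927593450769, 0.44790876406427943], [0.0061358418701
[... 426 characters left out ...]
1.8294027057692, 206.1929191425135], [0.0, 0.0, 1.0]] [-0.05651372  0.          0.          0.          0.        ] [[-0.015994242680702406, -0.9814945395495087, 0.19082099736551217, 0.33570133570932426], [-0.9998098369338376, 0.017828789088190408, 0.007900901846129136, -0.04496784200275778], [-0.011156799335120234, -0.19065834131804157, -0.9815930535178258, 1.251997903937041], [0.0, 0.0, 0.0, 1.0]]
brace [(0.66, [260.1, 167.3])]
offcut [(0.55, [196.7, 184.7]), (0.31, [191.3, 262.8])]
stool [(0.67, [236.7, 301.7])]
corner [(0.81, [190.7, 262.7])]
home [(0.69, [200.2, 273.1]), (0.24, [214.1, 411.3])]
leg [(0.97, [234.2, 443.7])]
screwdriver [(0.6, [214.2, 406.8])]
jar [(0.61, [218.1, 127.7])]
```

View pics/side0.png

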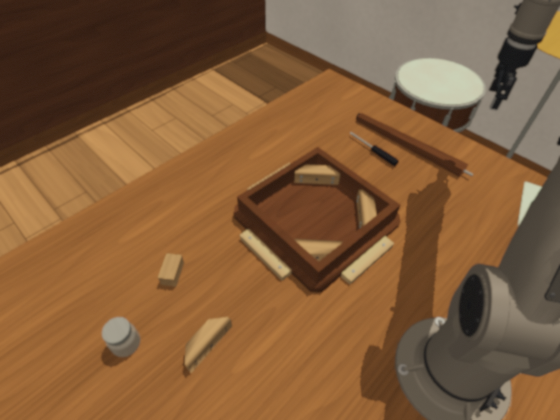

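View pics/top0.png

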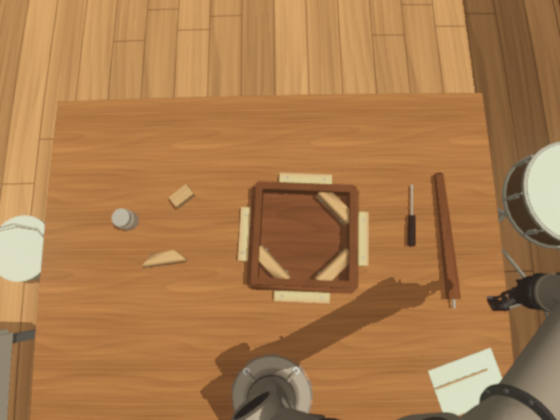

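The pictures show the bare corner at top-left of the stool: (258,187) in the top view, (243,210) in the side view. The brace with slanted ends is at top (165,259) and side (207,343), and the offcut is at top (181,196). Next I fit the poses from the silhouettes.

```bash
cat > h.py <<'E'
import numpy as np,cv2
from scipy.optimize import minimize
from station import status,cams,models,order
def proj(c,P):
    T=np.linalg.inv(c["T"]);r,_=cv2.Rodrigues(T[:3,:3])
    p,_=cv2.projectPoints(np.asarray(P,float),r,T[:3,3],c["mtx"],np.array(c["dist_coeffs"]));return p[:,0]
def ray(c,uv,z):
    p=cv2.undistortPoints(np.array([[uv]],float),c["mtx"],np.array(c["dist_coeffs"]))[0,0]
    d=c["T"][:3,:3]@[p[0],p[1],1];o=c["T"][:3,3];return o+d*(z-o[2])/d[2]
BR=np.array([(-20,-65),(-10,-65),(20,-35),(20,35),(-10,65),(-20,65)])/1000
def prism(poly,z0,z1):return np.array([(x,y,z) for z in(z0,z1) for x,y in poly])
def put(P,x,y,a):
    R=np.array([[np.cos(a),-np.sin(a),0],[np.sin(a),np.cos(a),0],[0,0,1]]);return P@R.T+[x,y,0]
s=8
def hull(c,P):
    m=np.zeros((420,560),np.float32);big=np.zeros((420*4,560*4),np.uint8)
    p=proj(c,P);h=cv2.convexHull(((p+.5)*4).astype(np.float32))
    cv2.fillConvexPoly(big,np.round(h*16).astype(np.int32),255,shift=4)
    return cv2.resize(big,(560,420),interpolation=cv2.INTER_AREA)/255.
sq=lambda h:np.array([(-h,-h),(h,-h),(h,h),(-h,h)])
def rot45(p):
    q=np.sqrt(.5);return np.array([((x+y)*q,(y-x)*q) for x,y in p])
STOOL=np.vstack([prism(rot45(sq(.173)),0,.022),prism(rot45(sq(.155)),.022,.077)])
def fit(obs,P,x0,steps=(.01,.01,.1)):
    def f(v):
        t=0
        for c,m in obs:
            a=hull(c,put(P,*v));t+=np.abs(a-m).sum()/m.sum()
        return t
    S=np.vstack([x0]+[np.array(x0)+np.eye(3)[i]*steps[i] for i in range(3)])
    r=minimize(f,x0,method="Nelder-Mead",options=dict(initial_simplex=S,xatol=1e-4,fatol=1e-5));return r.x,r.fun
E
python3 - <<'E'
from h import *
C={n:cams.read_camera(n) for n in("top","side")}
import pickle;pickle.dump(C,open("C0.pkl","wb"))
M={}
for n in C:
    for q in("brace","stool","offcut"):
        r=models.silhouettes(n,q);M[n,q]=[(x["score"],x["box"],x["region"]) for x in r]
        print(n,q,[(x["score"],np.round(x["box"],1),x["region"].sum()) for x in r][:3])
pickle.dump(M,open("M0.pkl","wb"))
for n,uv in(("top",(167.3,260.1)),("side",(206,342.7))):print("brace",ray(C[n],uv,0))
for n,uv in(("top",(262.7,190.7)),("side",(249.1,209.8))):print("corner",ray(C[n],uv,.022))
for n,uv in(("top",(273.1,200.2)),("side",(264.5,210))):print("home",ray(C[n],uv,.022))
for n,uv in(("top",(301.7,236.7)),("side",(318.4,220.3))):print("stool",ray(C[n],uv,0))
for n in C: # picture crops
    im=C[n]["pixels"][:,:,::-1]
    cv2.imwrite(f"pics/{n}_crop.png",cv2.resize(im[165:305,110:370] if n=="top" else im[140:380,90:410],None,fx=3 if n=="top" else 2.4,fy=3 if n=="top" else 2.4,interpolation=cv2.INTER_CUBIC))
for q,P,x0s in(("stool",STOOL,[(.6,0.,.78)]),("brace",prism(BR,0,.036),[None])):
    for ns in(("top",),("side",),("top","side")):
        obs=[(C[n],M[n,q][0][2].astype(float)) for n in ns if M[n,q]]
        if q=="stool": x=ray(C["top"],(301.7,236.7),0);st=[(x[0],x[1],a) for a in(.7,.85)]
        else: x=ray(C["top"],(167.3,260.1),0);st=[(x[0],x[1],a) for a in np.arange(-3,3.1,.75)]
        R=sorted([fit(obs,P,v) for v in st],key=lambda r:r[1]);print(q,ns,[(np.round(r[0],4),round(r[1],4)) for r in R[:3]])
E
```

```text
top brace [(0.87, array([165.8, 259.7,  42.4,  18.4]), np.int64(499)), (0.61, array([301.7, 238. , 124.2, 127.4]), np.int64(13601))]
top stool [(0.81, array([304.4, 239.2, 131.7, 127.9]), np.int64(13908))]
top offcut [(0.87, array([182.4, 198.7,  29.4,  24.2]), np.int64(365))]
side brace [(0.61, array([209. , 343.6,  43.6,  50.1]), np.int64(1241))]
side stool [(0.62, array([317.3, 220.4, 164.8, 147.5]), np.int64(15622))]
side offcut [(0.66, array([173.1, 269.6,  27.7,  27.3]), np.int64(613))]
brace [0.41001497 0.32952868 0.        ]
brace [0.41686068 0.33152433 0.        ]
corner [0.62673898 0.02104729 0.022     ]
corner [0.62167057 0.01614779 0.022     ]
home [ 0.59481862 -0.01211067  0.022     ]
home [ 0.59089202 -0.01414491  0.022     ]
stool [ 0.47821417 -0.10173284  0.        ]
stool [ 0.47069712 -0.10874995  0.        ]
stool ('top',) [(array([ 0.48  , -0.1061,  0.7321]), np.float64(0.1575)), (array([ 0.4798, -0.1062,  0.7317]), np.float64(0.1576))]
stool ('side',) [(array([ 0.4821, -0.107 ,  0.7277]), np.float64(0.107)), (array([ 0.4824, -0.1069,  0.7295]), np.float64(0.1071))]
stool ('top', 'side') [(array([ 0.4809, -0.1062,  0.732 ]), np.float64(0.2657)), (array([ 0.4806, -0.1064,  0.7309]), np.float64(0.2663))]
brace ('top',) [(array([0.4165, 0.3342, 0.1346]), np.float64(0.0702)), (array([0.4164, 0.3342, 0.1335]), np.float64(0.0702)), (array([0.4165, 0.3342, 0.1346]), np.float64(0.0703))]
brace ('side',) [(array([0.4171, 0.3327, 0.1226]), np.float64(0.0542)), (array([0.4169, 0.333 , 0.1284]), np.float64(0.0542)), (array([0.4167, 0.3332, 0.1325]), np.float64(0.0543))]
brace ('top', 'side') [(array([0.4168, 0.3333, 0.1332]), np.float64(0.1301)), (array([0.4164, 0.3338, 0.1327]), np.float64(0.1308)), (array([0.4166, 0.3334, 0.1296]), np.float64(0.1308))]
```

```bash
cat > ov.py <<'E'
from h import *
def overlay(c,items,box,f,fn):
    im=c["pixels"][:,:,::-1];x0,y0,x1,y1=box
    im=cv2.resize(np.ascontiguousarray(im[y0:y1,x0:x1]),None,fx=f,fy=f,interpolation=cv2.INTER_CUBIC)
    for P,col in items:
        p=((proj(c,P)-[x0,y0]+.5)*f*16).astype(np.int32);cv2.polylines(im,[p],True,col,1,cv2.LINE_AA,4)
    cv2.imwrite(fn,im)
def items(st,br):
    I=[]
    for h,z,col in((.173,0,(255,0,0)),(.155,.077,(0,255,0)),(.135,.077,(0,255,255)),(.135,.022,(255,0,255))):
        I.append((put(np.c_[rot45(sq(h)),np.full(4,z)],*st),col))
    for z in(0,.036):I.append((put(np.c_[BR,np.full(6,z)],*br),(0,0,255)))
    return I
E
python3 - <<'E'
from ov import *;import pickle
C=pickle.load(open("C0.pkl","rb"))
I=items((.4808,-.1062,.7315),(.4167,.3335,.132))
overlay(C["top"],I,(230,165,380,315),4,"pics/t1.png");overlay(C["side"],I,(225,135,415,295),4,"pics/s1.png")
overlay(C["top"],I,(130,235,200,285),6,"pics/t2.png");overlay(C["side"],I,(165,300,250,385),6,"pics/s2.png")
E
```

```text
(no output)
```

View pics/t1.png

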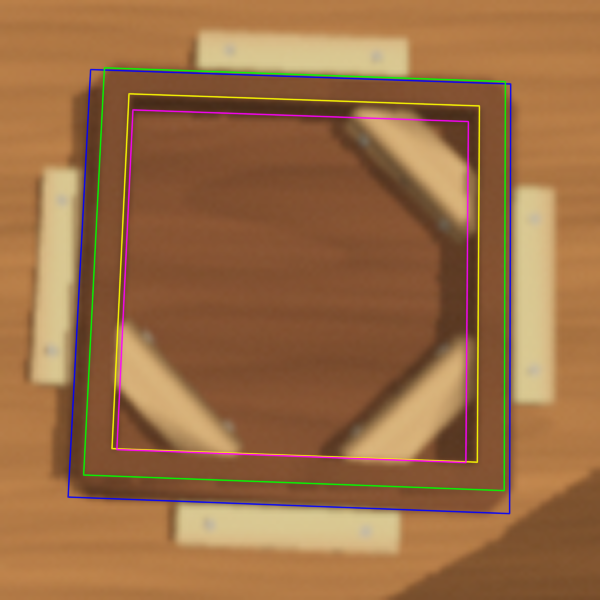

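View pics/s1.png

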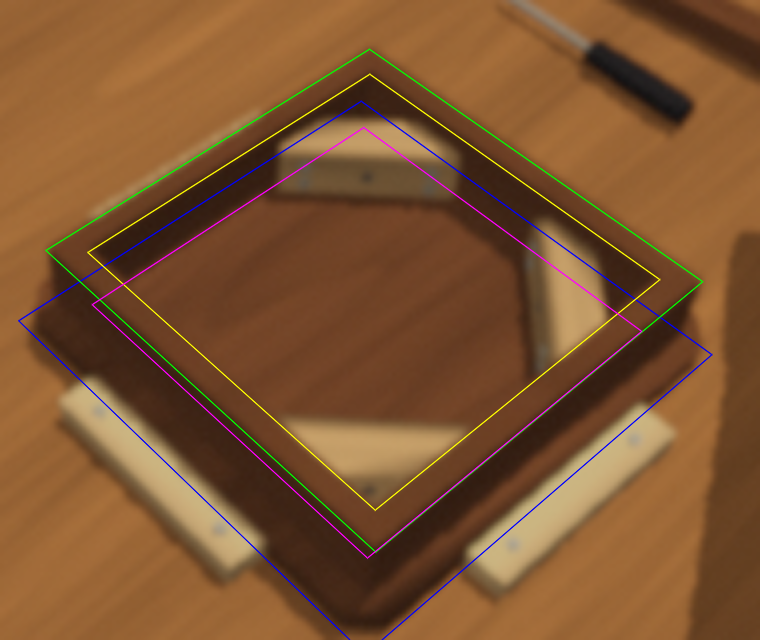

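View pics/t2.png

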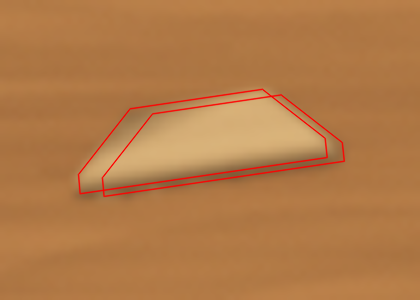

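View pics/s2.png

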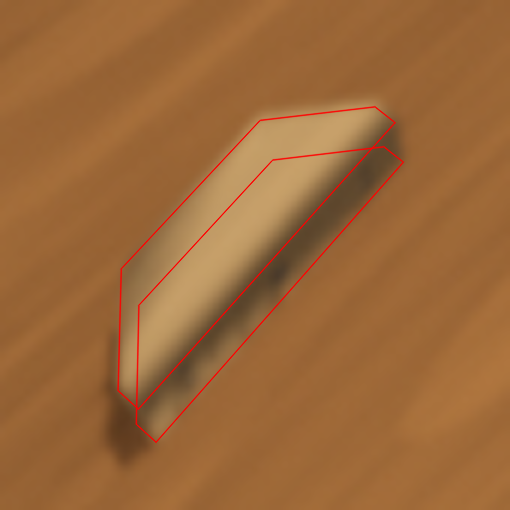

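Run:
```python
from ov import *;import pickle
C=pickle.load(open("C0.pkl","rb"))
for n,b in(("top",(235,170,370,305)),("side",(228,142,408,292))):
    c=dict(C[n]);c["pixels"]=np.clip(c["pixels"].astype(float)*1.8,0,255).astype(np.uint8)
    overlay(c,[],b,4.4,f"pics/{n}p.png")
```

```text
(no output)
```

View pics/topp.png

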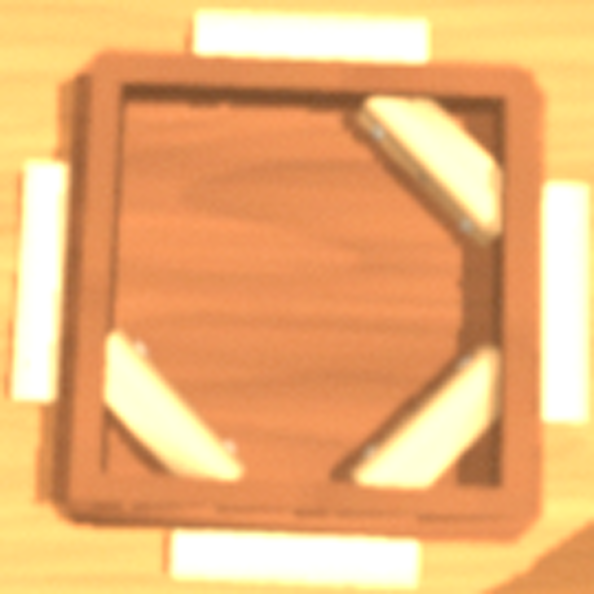

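View pics/sidep.png

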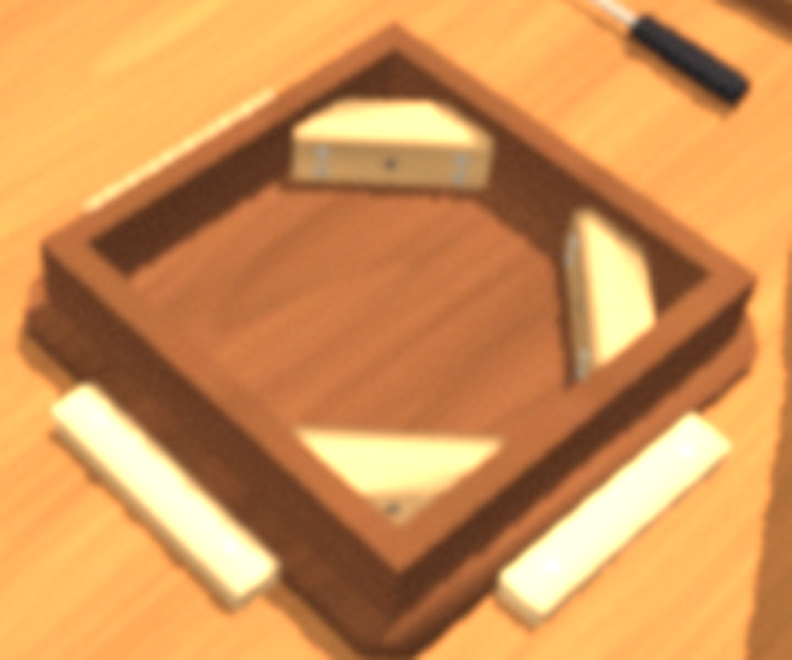

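```bash
cat > /tmp/f.py <<'E'
from ov import *;import pickle
from scipy.optimize import least_squares
C=pickle.load(open("C0.pkl","rb"))
top=np.array([(122,86),(103,475),(500,487),(507,97)])/4.4+[235,170]-.5
si=np.array([(90,241),(397,522),(710,272),(396,52)])/4.4+[228,142]-.5
sio=np.array([(43,243),(402,575),(755,280),(396,24)])/4.4+[228,142]-.5
d=lambda h:np.array([(h*2**.5,0,.077),(0,h*2**.5,.077),(-h*2**.5,0,.077),(0,-h*2**.5,.077)])
S={"t":[("top",.135,top)],"s":[("side",.135,si),("side",.155,sio)]};S["ts"]=S["t"]+S["s"]
for k in S:
    f=lambda v:np.concatenate([(proj(C[n],put(d(h),*v))-o).ravel() for n,h,o in S[k]])
    r=least_squares(f,(.48,-.105,.75),loss="soft_l1",x_scale=(.01,.01,.1));print(k,r.x.round(4),f(r.x).round(1))
st=r.x;I=items(st,(.4167,.3335,.132))
print("home",put(np.array([[.136,0,0]]),*st),"corner",put(np.array([[.191,0,0]]),*st))
overlay(C["top"],I,(230,165,380,315),4,"pics/t3.png");overlay(C["side"],I,(225,135,415,295),4,"pics/s3.png")
E
PYTHONPATH=. python3 /tmp/f.py
```

```text
Traceback (most recent call last):
  File "ov.py", line 1, in <module>
    from h import *
  File "h.py", line 1, in <module>
    import numpy as np,cv2
ModuleNotFoundError: No module named 'cv2'
```

```bash
sleep 1
cp /tmp/f.py f.py; python3 - < f.py
```

```text
t [ 0.4785 -0.1071  0.7319] [-0.3 -0.5 -0.2 -0.1  0.9  0.5 -0.2  0. ]
s [ 0.4813 -0.1084  0.7269] [-1.1  0.5  0.5  1.1  0.8  0.7 -0.  -0.8 -0.9 -0.5 -0.5 -0.5  1.3 -0.6
 -0.1 -0.6]
ts [ 0.4803 -0.1077  0.728 ] [ 0.  -1.2 -0.2 -0.9  0.9  0.1  0.1 -0.4 -1.1  0.9  0.8  1.5  1.   1.
  0.  -0.5 -0.8 -0.1 -0.3 -0.   1.5 -0.3 -0.  -0.4]
home [[ 0.58178149 -0.0171689   0.        ]] corner [[0.62283941 0.01942683 0.        ]]
```

```bash
sleep 1
```

```text
(no output)
```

View pics/t3.png

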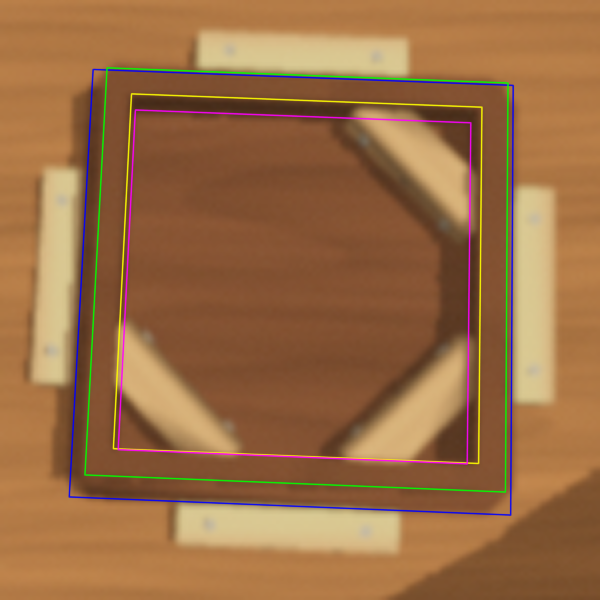

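View pics/s3.png

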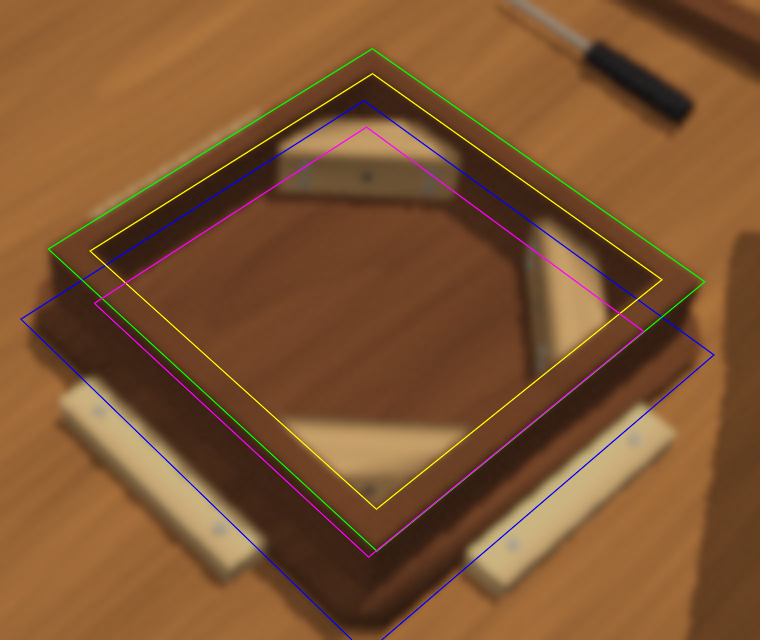

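Emit:
{"fn": "move_arm", "kwargs": {"steps": [1,3.1,3.8,0,0,0,3,1,3.1,3.8,0,0,0,3,1,3.1,3.8,0,0,0,3,1,3.1,3.8,0,0,0,3,1,3.1,3.8,0,0,0,3,1,3.1,3.8,0,0,0,3,1,3.1,3.8,0,0,0,3,1,3.1,3.8,0,0,0,3], "newtons": 40}}

```text
t: 2.1
eef_pos: [0.5504, -0.2985, 0.2566]
tool_rot: [0.0, 0.904, 0.428, 0.0]
contact_force: [0.6, -0.7, -0.2]
gripper_width: 1.004
```

Emit:
{"fn": "move_arm", "kwargs": {"steps": [1,0.2,4.9,0,0,0,3,1,0.2,4.9,0,0,0,3,1,0.2,4.9,0,0,0,3,1,0.2,4.9,0,0,0,3,1,0.2,4.9,0,0,0,3,1,0.2,4.9,0,0,0,3,1,0.2,4.9,0,0,0,3,1,0.2,4.9,0,0,0,3]}}

```text
t: 2.9
eef_pos: [0.5653, 0.0938, 0.2567]
tool_rot: [0.0, 0.795, 0.606, 0.0]
contact_force: [0.8, 0.2, 0.0]
gripper_width: 0.999
```

Emit:
{"fn": "move_arm", "kwargs": {"steps": [1,-1.8,3,0,0,0,3,1,-1.8,3,0,0,0,3,1,-1.8,3,0,0,0,3,1,-1.8,3,0,0,0,3,1,-1.8,3,0,0,0,3,1,-1.8,3,0,0,0,3,1,-1.8,3,0,0,0,3,1,0,0,0,0,0,0]}}

```text
t: 3.7
eef_pos: [0.436, 0.307, 0.257]
tool_rot: [-0.001, 0.669, 0.743, 0.001]
contact_force: [0.0, 0.1, 0.2]
gripper_width: 1.001
```

Emit:
{"fn": "move_arm", "kwargs": {"steps": [1,-1,1.3,-3,0,0,0.8,1,-0.9,1.3,-3,0,0,0.8,1,0,0,-4,0,0,0,1,0,0,-4,0,0,0,1,0,0,0,0,0,0,1,0,0,0,0,0,0]}}

```text
t: 4.3
eef_pos: [0.4206, 0.3278, 0.1167]
tool_rot: [-0.0, 0.662, 0.749, -0.0]
contact_force: [-0.5, 0.6, -0.1]
gripper_width: 1.001
```

Run:
```python
from ov import *
o=status.get_obs();print(o["eef_pos"],o["tool_rot"])
p=o["eef_pos"]
for n,b in(("top",(130,225,220,290)),("side",(150,250,270,385))):
    c=cams.read_camera(n)
    overlay(c,items((.4803,-.107,.729),(.4167,.3335,.132))[4:]+[(np.array([[p[0],p[1],p[2]-.025],[p[0],p[1],0.036]]),(255,255,0))],b,5 if n=="top" else 4.4,f"pics/{n}4.png")
```

```text
[0.42056304 0.32780575 0.11667294] [-1.17710412e-04  6.62026192e-01  7.49480543e-01 -4.71867916e-04]
```

View pics/side4.png

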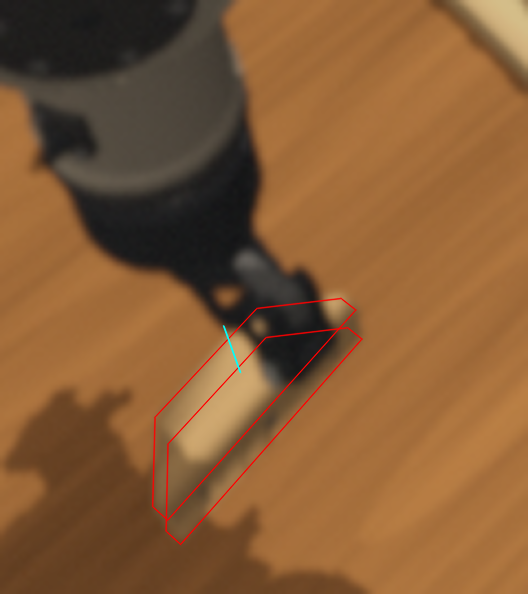

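View pics/top4.png

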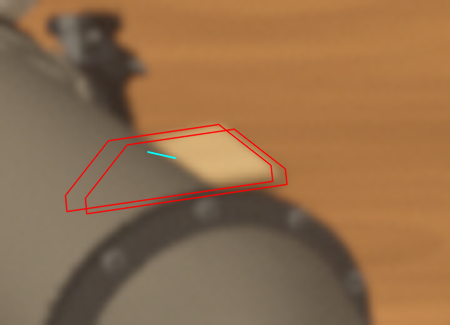

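Emit:
{"fn": "move_arm", "kwargs": {"steps": [1,-0.4,0.6,0,0,0,0.5,1,0,0,-3,0,0,0,1,0,0,-3,0,0,0,1,0,0,-2.5,0,0,0,1,0,0,0,0,0,0,1,0,0,0,0,0,0]}}

```text
t: 5.0
eef_pos: [0.4167, 0.3349, 0.0325]
tool_rot: [0.0, 0.658, 0.753, 0.001]
contact_force: [-0.1, -0.0, -0.2]
gripper_width: 0.999
```

Emit:
{"fn": "move_arm", "kwargs": {"steps": [-1,0,0,0,0,0,0,-1,0,0,0,0,0,0,-1,0,0,0,0,0,0,-1,0,0,0,0,0,0,-1,0,0,0,0,0,0,-1,0,0,0,0,0,0,-1,0,0,0,0,0,0,-1,0,0,0,0,0,0], "newtons": 40}}

```text
t: 5.8
eef_pos: [0.4169, 0.3344, 0.0324]
tool_rot: [0.0, 0.659, 0.752, 0.001]
contact_force: [-0.4, -1.7, 7.8]
gripper_width: 0.463
```

Emit:
{"fn": "move_arm", "kwargs": {"steps": [-1,0,0,2,0,0,0,-1,0,0,4,0,0,0,-1,0,0,4,0,0,0,-1,0,0,2,0,0,0,-1,0,0,0,0,0,0]}}

```text
t: 6.3
eef_pos: [0.4178, 0.3353, 0.1545]
tool_rot: [0.001, 0.659, 0.752, 0.003]
contact_force: [-0.3, -0.9, -0.8]
gripper_width: 0.459
```

Run:
```python
from ov import *
o=status.get_obs();print(o["eef_pos"],o["tool_rot"],o["contact_force"],o["gripper_width"])
for n,b in(("top",(100,200,230,300)),("side",(130,200,290,385))):
    c=cams.read_camera(n)
    overlay(c,[],b,4 if n=="top" else 3,f"pics/{n}5.png")
```

```text
[0.41778638 0.33532099 0.15453473] [6.54637116e-04 6.58712557e-01 7.52388600e-01 2.95514188e-03] [-0.28747662 -0.91479105 -0.78519224] 0.4590597886658943
```

View pics/side5.png

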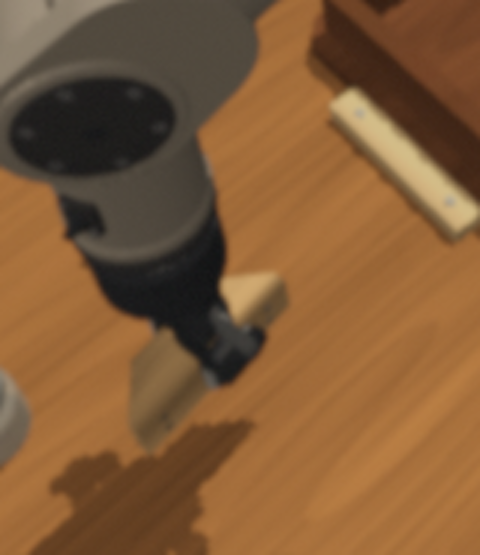

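Emit:
{"fn": "move_arm", "kwargs": {"steps": [-1,1.5,-3.6,0,0,0,3.4,-1,1.5,-3.6,0,0,0,3.4,-1,1.5,-3.6,0,0,0,3.4,-1,1.5,-3.6,0,0,0,3.4,-1,1.5,-3.6,0,0,0,3.4,-1,1.5,-3.6,0,0,0,3.4,-1,1.5,-3.6,0,0,0,3.4,-1,1.5,-3.6,0,0,0,3.4]}}

```text
t: 7.2
eef_pos: [0.5356, 0.0441, 0.1495]
tool_rot: [-0.001, 0.462, 0.887, -0.001]
contact_force: [-0.1, 0.4, -1.0]
gripper_width: 0.457
```

Emit:
{"fn": "move_arm", "kwargs": {"steps": [-1,1.4,-3.6,0,0,0,3.4,-1,1.4,-3.6,0,0,0,3.4,-1,0,0,0,0,0,0,-1,0,0,0,0,0,0]}}

```text
t: 7.6
eef_pos: [0.5633, -0.0271, 0.1494]
tool_rot: [-0.002, 0.411, 0.912, -0.0]
contact_force: [-0.7, 0.9, -1.2]
gripper_width: 0.461
```

```bash
cat > st.py <<'E'
from ov import *
from scipy.spatial.transform import Rotation as R
def show(tag=None):
    o=status.get_obs();q=o["tool_rot"];M=R.from_quat([q[1],q[2],q[3],q[0]]).as_matrix();y=M[:,1]
    yaw=np.arctan2(y[1],y[0]);p=o["eef_pos"];d=p-[.4803,-.107,0];a=.729
    X=np.array([np.cos(a),np.sin(a)]);Y=np.array([-X[1],X[0]]);f=o["contact_force"]
    print("t",round(o["t"],2),"p",p.round(4),"yaw",round(yaw,4),"toolz",M[:,2].round(4),"stool xy(mm rel home)",((d[:2]@X-.136)*1000).round(2),(d[:2]@Y*1000).round(2),"F xyz stool",(f[:2]@X).round(2),(f[:2]@Y).round(2),f[2].round(2),"tq",o["torque"].round(3),"w",round(o["gripper_width"],3))
    return p,yaw
E
python3 - <<'E'
from st import *
p,yaw=show()
bx=(p[0]+.0009*np.sin(yaw),p[1]-.0009*np.cos(yaw),yaw)
for n,b in(("top",(220,160,360,280)),("side",(200,120,400,280))):
    c=cams.read_camera(n);I=items((.4803,-.107,.729),bx);
    for k in(4,5):I[k][0][:,2]+=p[2]-.0324
    overlay(c,I,b,4,f"pics/{n}6.png")
E
```

```text
t 7.6 p [ 0.5633 -0.0271  0.1494] yaw 0.7235 toolz [-3.4e-03  5.0e-04 -1.0e+00] stool xy(mm rel home) -20.85 4.25 F xyz stool 0.03 1.14 -1.2 tq [0.124 0.015 0.009] w 0.461
```

View pics/side6.png

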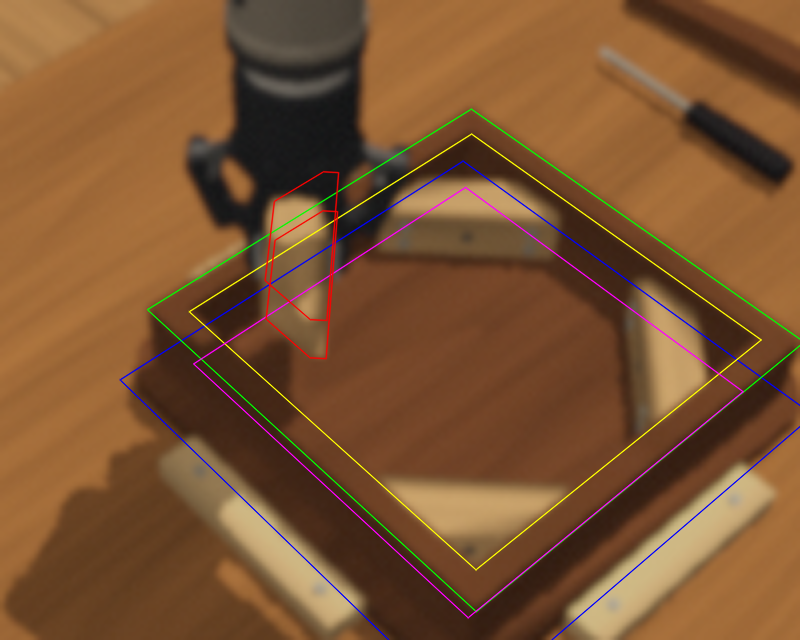

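View pics/top6.png

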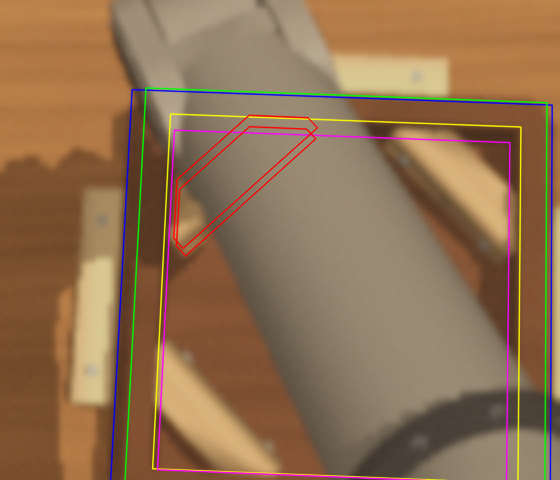

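Emit:
{"fn": "move_arm", "kwargs": {"steps": [-1,0.2,-0.25,-2,0,0,0.3,-1,0,0,-3,0,0,0,-1,0,0,-2,0,0,0,-1,0,0,-1,0,0,0,-1,0,0,0,0,0,0,-1,0,0,0,0,0,0]}}

```text
t: 8.3
eef_pos: [0.5667, -0.0276, 0.0719]
tool_rot: [0.0, 0.407, 0.913, 0.0]
contact_force: [1.1, 0.9, -1.4]
gripper_width: 0.458
```

Run:
```python
from st import *
p,yaw=show()
bx=(p[0]+.0009*np.sin(yaw),p[1]-.0009*np.cos(yaw),yaw)
c=cams.read_camera("side");I=items((.4803,-.107,.729),bx);
for k in(4,5):I[k][0][:,2]+=p[2]-.0324
overlay(c,I[2:],(200,120,360,270),5,f"pics/side7.png")
```

```text
t 8.3 p [ 0.5667 -0.0276  0.0719] yaw 0.7328 toolz [ 7.e-04  3.e-04 -1.e+00] stool xy(mm rel home) -18.65 1.67 F xyz stool 1.41 -0.06 -1.42 tq [ 0.011 -0.042  0.014] w 0.458
```

View pics/side7.png

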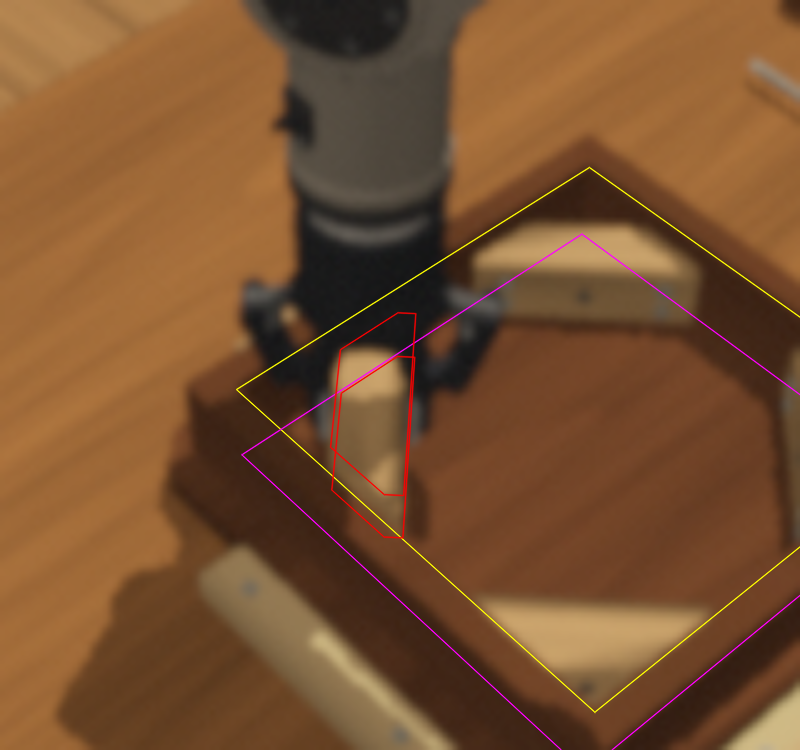

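Emit:
{"fn": "move_arm", "kwargs": {"steps": [-1,0,0,-1,0,0,0,-1,0,0,-0.4,0,0,0,-1,0,0,-0.2,0,0,0,-1,0,0,0,0,0,0,-1,0,0,0,0,0,0]}}

```text
t: 8.85
eef_pos: [0.5664, -0.0285, 0.0554]
tool_rot: [0.0, 0.407, 0.913, 0.0]
contact_force: [-0.3, 0.2, -1.7]
gripper_width: 0.463
```

```bash
python3 -c "
from st import *
show()"
```

```text
t 8.85 p [ 0.5664 -0.0285  0.0554] yaw 0.7315 toolz [ 1.e-04  0.e+00 -1.e+00] stool xy(mm rel home) -19.49 1.15 F xyz stool -0.07 0.33 -1.69 tq [-0.022  0.015  0.045] w 0.463
```

Emit:
{"fn": "move_arm", "kwargs": {"steps": [-1,0.3,0.27,0,0,0,0,-1,0.3,0.27,0,0,0,0,-1,0.22,0.2,0,0,0,0,-1,0.15,0.13,0,0,0,0,-1,0,0,0,0,0,0,-1,0,0,0,0,0,0]}}

```text
t: 9.45
eef_pos: [0.5761, -0.0198, 0.0553]
tool_rot: [-0.0, 0.407, 0.913, -0.0]
contact_force: [-0.1, 0.1, -1.3]
gripper_width: 0.464
```

```bash
python3 -c "
from st import *
show()"
```

```text
t 9.45 p [ 0.5761 -0.0198  0.0553] yaw 0.7316 toolz [-1.e-04 -0.e+00 -1.e+00] stool xy(mm rel home) -6.5 1.25 F xyz stool 0.04 0.16 -1.28 tq [ 0.019 -0.065  0.028] w 0.464
```

Emit:
{"fn": "move_arm", "kwargs": {"steps": [-1,0.07,0.07,-0.05,0,0,0,-1,0.07,0.07,-0.05,0,0,0,-1,0,0,0,0,0,0,-1,0,0,0,0,0,0]}}

```text
t: 9.85
eef_pos: [0.5781, -0.0195, 0.0547]
tool_rot: [0.001, 0.408, 0.913, -0.0]
contact_force: [-0.3, -3.9, 3.5]
gripper_width: 0.458
```

```bash
python3 -c "
from st import *
show()"
```

```text
t 9.85 p [ 0.5781 -0.0195  0.0547] yaw 0.7302 toolz [ 0.001 -0.001 -1.   ] stool xy(mm rel home) -4.8 0.15 F xyz stool -2.86 -2.73 3.48 tq [-0.566 -0.089 -0.184] w 0.458
```

Emit:
{"fn": "move_arm", "kwargs": {"steps": [-1,0.1,-0.02,0,0,0,0,-1,0.1,0,0,0,0,0,-1,0.1,0,0,0,0,0,-1,0,0,0,0,0,0,-1,0,0,0,0,0,0]}}

```text
t: 10.35
eef_pos: [0.5802, -0.0189, 0.055]
tool_rot: [-0.0, 0.408, 0.913, -0.0]
contact_force: [-5.2, -4.8, 9.6]
gripper_width: 0.455
```

```bash
python3 -c "
from st import *
show()"
```

```text
t 10.35 p [ 0.5802 -0.0189  0.055 ] yaw 0.731 toolz [-5.e-04 -7.e-04 -1.e+00] stool xy(mm rel home) -2.84 -0.83 F xyz stool -7.07 -0.17 9.57 tq [-0.298  0.516 -0.151] w 0.455
```

Emit:
{"fn": "move_arm", "kwargs": {"steps": [-1,0,0,0.05,0,0,0,-1,0.03,0.03,0,0,0,0,-1,0,0,0,0,0,0,-1,0,0,0,0,0,0,-1,0,0,0,0,0,0]}}

```text
t: 10.85
eef_pos: [0.5804, -0.0176, 0.0554]
tool_rot: [-0.0, 0.408, 0.913, 0.0]
contact_force: [-4.7, -2.3, 8.2]
gripper_width: 0.461
```

Run:
```python
from st import *
p,yaw=show()
bx=(p[0]+.0009*np.sin(yaw),p[1]-.0009*np.cos(yaw),yaw)
c=cams.read_camera("side");I=items((.4803,-.107,.729),bx);
for k in(4,5):I[k][0][:,2]+=.022
overlay(c,[],(210,150,310,245),8,f"pics/side8.png")
overlay(c,I[2:],(210,150,310,245),8,f"pics/side8o.png")
c=cams.read_camera("top");overlay(c,[],(240,170,340,245),8,f"pics/top8.png")
```

```text
t 10.85 p [ 0.5804 -0.0176  0.0554] yaw 0.7306 toolz [-7.e-04  7.e-04 -1.e+00] stool xy(mm rel home) -1.81 0.03 F xyz stool -5.0 1.43 8.2 tq [ 0.141  0.611 -0.48 ] w 0.461
```

View pics/side8.png

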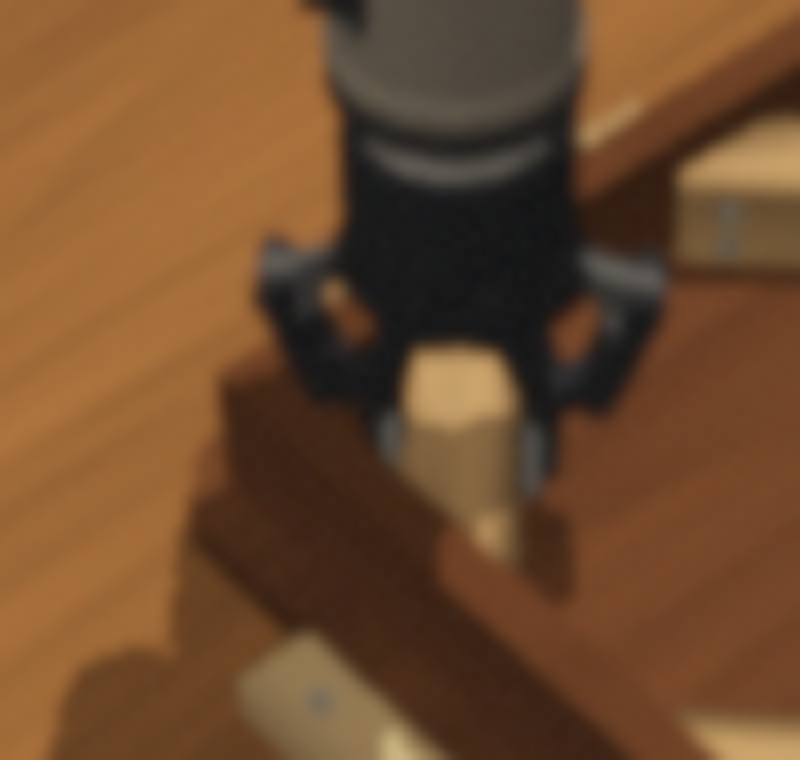

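View pics/side8o.png

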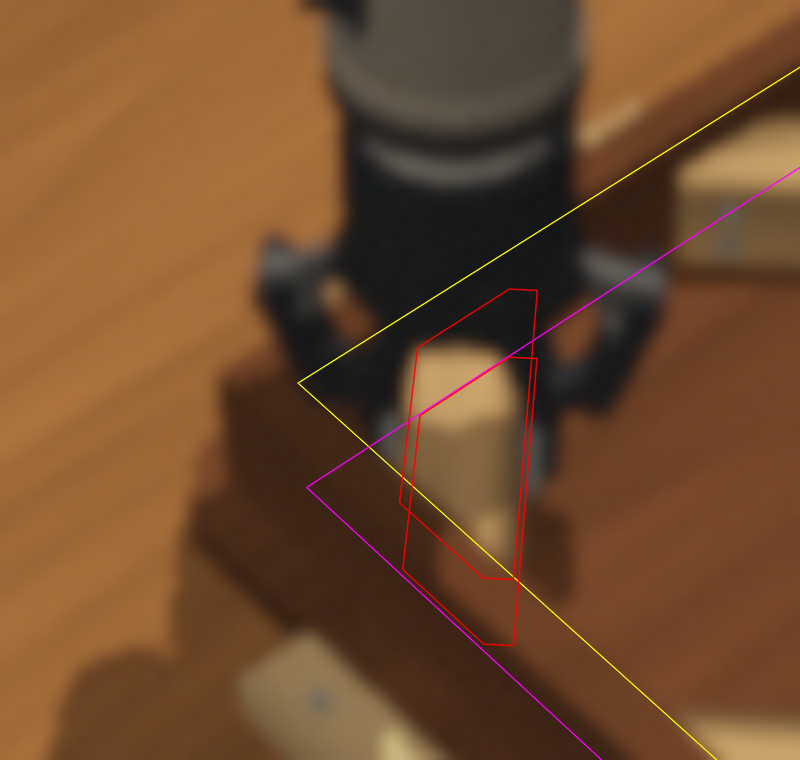

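View pics/top8.png

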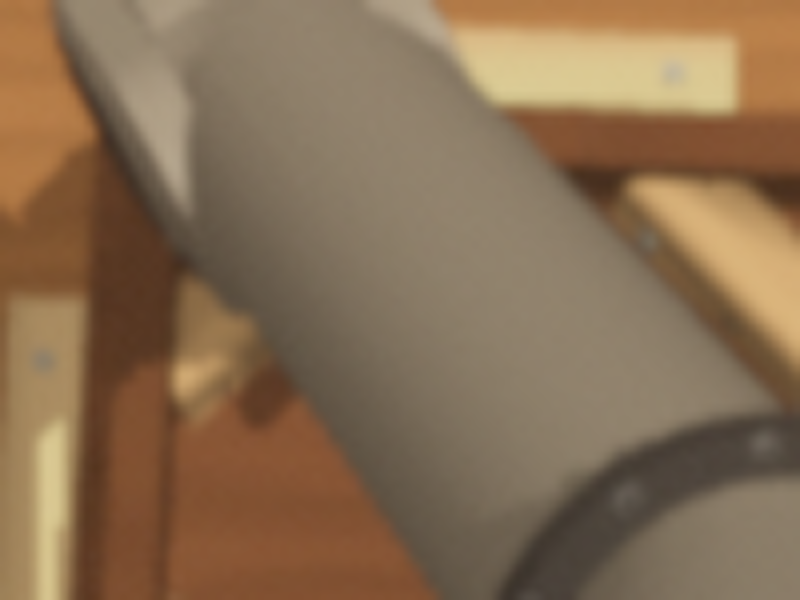

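The residual side and z forces, with torque pointing to the far corner, suggest the front finger linkage is fouling the corner rails. I'll release, lift, shut the fingers, turn 90° and push the back face at its middle instead.

Emit:
{"fn": "move_arm", "kwargs": {"steps": [0.3,-0.05,-0.05,0,0,0,0,0.3,0,0,0,0,0,0,0.3,0,0,0,0,0,0,0.3,0,0,0,0,0,0,0.3,0,0,1,0,0,0,0.3,0,0,3,0,0,0,0.3,0,0,4,0,0,0,0.3,0,0,2,0,0,0]}}

```text
t: 11.75
eef_pos: [0.5824, -0.0174, 0.1586]
tool_rot: [0.002, 0.407, 0.913, 0.002]
contact_force: [0.4, 0.4, -0.1]
gripper_width: 0.648
```

Emit:
{"fn": "move_arm", "kwargs": {"steps": [-1,-2,-1.9,0,0,0,-8,-1,-2,-1.9,0,0,0,-8,-1,-1.5,-1.4,0,0,0,-8,-1,0,0,0,0,0,-8,-1,0,0,0,0,0,-8,-1,0,0,0,0,0,-8,-1,0,0,0,0,0,-8,-1,0,0,0,0,0,-8]}}

```text
t: 12.55
eef_pos: [0.5263, -0.0699, 0.1556]
tool_rot: [0.0, 0.831, 0.557, 0.001]
contact_force: [-0.3, 0.2, -0.4]
gripper_width: 0.001
```

Emit:
{"fn": "move_arm", "kwargs": {"steps": [-1,0,0,0,0,0,-8,-1,0,0,0,0,0,-8,-1,0,0,0,0,0,-8,-1,0,0,0,0,0,-2,-1,0,0,0,0,0,0,-1,0,0,0,0,0,0]}}

```text
t: 13.15
eef_pos: [0.5259, -0.0702, 0.1553]
tool_rot: [0.0, 0.933, 0.359, 0.001]
contact_force: [-0.0, 0.1, 0.5]
gripper_width: -0.004
```

Run:
```python
from st import *
p,yaw=show()
for n,b in(("top",(240,165,340,240)),("side",(210,150,310,245))):
    c=cams.read_camera(n)
    overlay(c,[],b,8,f"pics/{n}9.png")
    for r in models.silhouettes(n,"brace"):print(n,r["score"],np.round(r["box"],1),r["region"].sum())
```

```text
t 13.15 p [ 0.5259 -0.0702  0.1553] yaw -0.8371 toolz [ 1.4e-03  5.0e-04 -1.0e+00] stool xy(mm rel home) -77.51 -2.9 F xyz stool 0.05 0.11 0.53 tq [-0.037 -0.025  0.039] w -0.004
top 0.6 [269.6 213.1  15.   20.8] 232
side 0.71 [267.9 202.4  16.8  32.1] 416
```

View pics/side9.png

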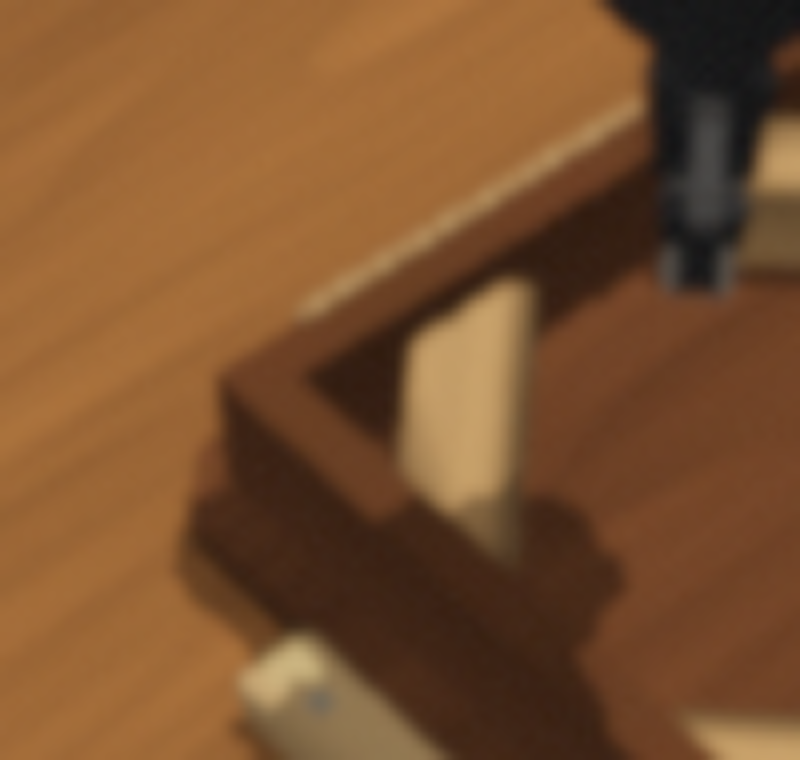

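View pics/top9.png

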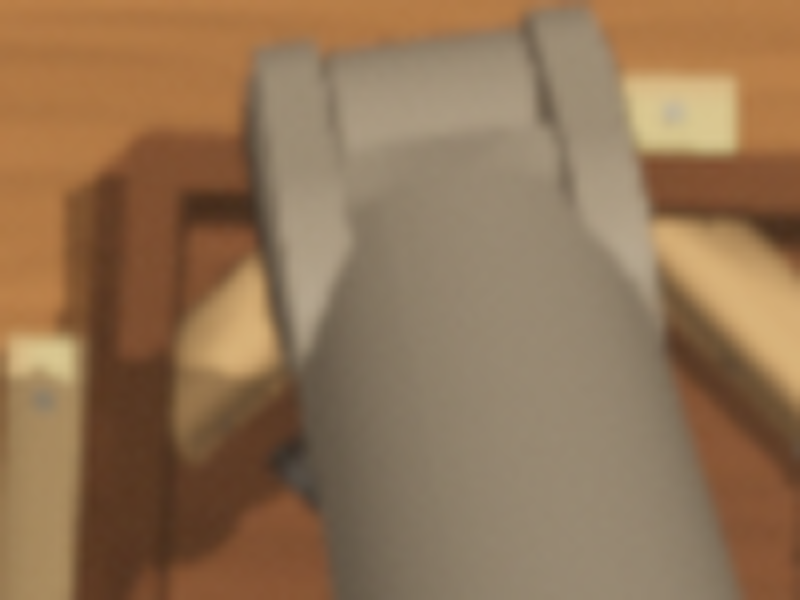

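Emit:
{"fn": "move_arm", "kwargs": {"steps": [-1,-0.1,0.15,-3,0,0,0,-1,0,0,-3,0,0,0,-1,0,0,-3,0,0,0,-1,0,0,-1.3,0,0,0,-1,0,0,0,0,0,0,-1,0,0,0,0,0,0]}}

```text
t: 13.95
eef_pos: [0.5249, -0.0693, 0.0525]
tool_rot: [0.0, 0.934, 0.358, 0.0]
contact_force: [0.1, 0.2, 0.3]
gripper_width: -0.002
```

Emit:
{"fn": "move_arm", "kwargs": {"steps": [-1,0.9,0.8,0,0,0,0,-1,0.9,0.8,0,0,0,0,-1,0.6,0.53,0,0,0,0,-1,0.3,0.27,0,0,0,0,-1,0,0,0,0,0,0,-1,0,0,0,0,0,0]}}

```text
t: 14.55
eef_pos: [0.551, -0.0454, 0.0517]
tool_rot: [0.0, 0.934, 0.358, -0.0]
contact_force: [-0.1, -0.3, 0.1]
gripper_width: -0.001
```

```bash
python3 -c "
from st import *
show()"
```

```text
t 14.55 p [ 0.551  -0.0454  0.0517] yaw -0.8392 toolz [-4.e-04 -3.e-04 -1.e+00] stool xy(mm rel home) -42.22 -1.2 F xyz stool -0.28 -0.09 0.14 tq [ 0.009 -0.017  0.015] w -0.001
```

Emit:
{"fn": "move_arm", "kwargs": {"steps": [-1,0.22,0.2,0,0,0,0,-1,0.22,0.2,0,0,0,0,-1,0,0,0,0,0,0,-1,0.07,0.07,0,0,0,0,-1,0,0,0,0,0,0]}}

```text
t: 15.05
eef_pos: [0.5564, -0.0406, 0.0518]
tool_rot: [0.0, 0.934, 0.358, 0.0]
contact_force: [-0.2, 0.2, 0.0]
gripper_width: -0.001
```

```bash
python3 -c "
from st import *
show()"
```

```text
t 15.05 p [ 0.5564 -0.0406  0.0518] yaw -0.8393 toolz [ 1.e-04  0.e+00 -1.e+00] stool xy(mm rel home) -35.0 -1.17 F xyz stool -0.01 0.23 0.03 tq [ 0.007 -0.005 -0.031] w -0.001
```

Emit:
{"fn": "move_arm", "kwargs": {"steps": [-1,0.07,0.07,0,0,0,0,-1,0,0,0,0,0,0,-1,0.07,0.06,0,0,0,0,-1,0,0,0,0,0,0,-1,0,0,0,0,0,0]}}

```text
t: 15.55
eef_pos: [0.5578, -0.0393, 0.0518]
tool_rot: [0.0, 0.934, 0.358, -0.0]
contact_force: [-0.3, 0.2, 0.1]
gripper_width: -0.004
```

```bash
python3 -c "
from st import *
show()"
```

```text
t 15.55 p [ 0.5578 -0.0393  0.0518] yaw -0.8392 toolz [ 0. -0. -1.] stool xy(mm rel home) -33.13 -1.12 F xyz stool -0.07 0.36 0.08 tq [ 0.04  -0.001  0.02 ] w -0.004
```

Emit:
{"fn": "move_arm", "kwargs": {"steps": [-1,0.07,0.06,0,0,0,0,-1,0,0,0,0,0,0,-1,0.07,0.06,0,0,0,0,-1,0,0,0,0,0,0,-1,0,0,0,0,0,0]}}

```text
t: 16.05
eef_pos: [0.5583, -0.0385, 0.0516]
tool_rot: [-0.0, 0.934, 0.358, -0.001]
contact_force: [-4.7, -1.7, 3.0]
gripper_width: -0.001
```

```bash
python3 -c "
from st import *
show()"
```

```text
t 16.05 p [ 0.5583 -0.0385  0.0516] yaw -0.8396 toolz [-1.7e-03 -5.0e-04 -1.0e+00] stool xy(mm rel home) -32.2 -0.89 F xyz stool -4.62 1.81 3.01 tq [-0.341  0.818 -0.04 ] w -0.001
```

Emit:
{"fn": "move_arm", "kwargs": {"steps": [-1,0.05,0.05,0,0,0,0,-1,0,0,0,0,0,0,-1,0,0,0,0,0,0,-1,0,0,0,0,0,0]}}

```text
t: 16.45
eef_pos: [0.5584, -0.0385, 0.0515]
tool_rot: [0.0, 0.934, 0.357, -0.001]
contact_force: [-6.0, -2.9, 4.4]
gripper_width: -0.002
```

Run:
```python
from st import *
p,yaw=show()
import pickle
K={}
for n,b in(("top",(240,165,340,240)),("side",(210,150,310,245))):
    c=cams.read_camera(n);K[n]=c
    overlay(c,[],b,8,f"pics/{n}10.png")
pickle.dump(K,open("C1.pkl","wb"))
```

```text
t 16.45 p [ 0.5584 -0.0385  0.0515] yaw -0.84 toolz [-0.0026 -0.0012 -1.    ] stool xy(mm rel home) -32.17 -0.95 F xyz stool -6.42 1.78 4.41 tq [-0.542  1.087 -0.035] w -0.002
```

View pics/side10.png

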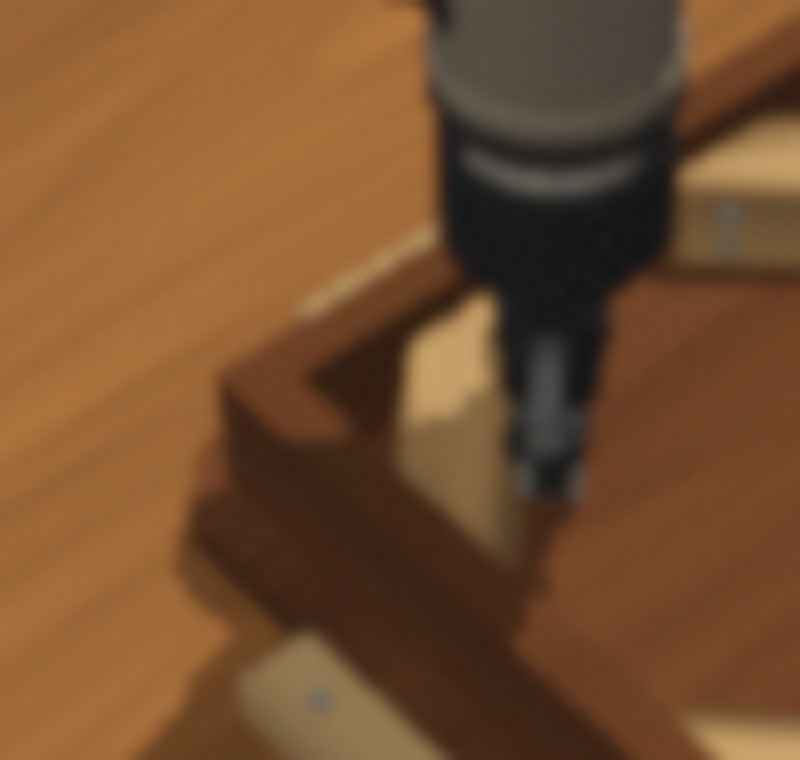

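View pics/top10.png

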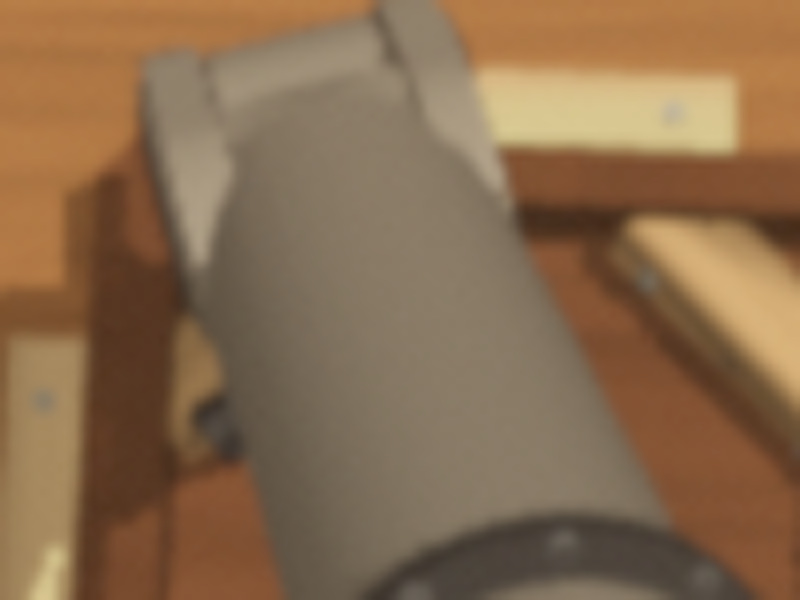

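Run:
```python
from st import *;import pickle
C=pickle.load(open("C1.pkl","rb"));C0=pickle.load(open("C0.pkl","rb"))
c=C["side"];a=.729
st=np.array([.4803,-.107,a])
# shift stool so rail-top inner corner matches picked pixel, z=.077
uv=np.array([308,380])/8+[210,150]-.5
w=ray(c,uv,.077);m=put(np.array([[.191,0,.077]]),*st)[0];print("shift mm",(w-m)*1000)
st[:2]+=(w-m)[:2]
im9=cv2.imread("pics/side9.png")
h=put(np.array([[.136,0,.022]]),*st)[0]
def dr(im,P,col):
    p=((proj(c,P)-[210,150]+.5)*8*16).astype(np.int32);cv2.polylines(im,[p],True,col,1,cv2.LINE_AA,4)
for z,col in((.058,(0,0,255)),(.022,(0,0,120))):
    dr(im9,np.c_[put(np.c_[BR,np.zeros(6)],h[0],h[1],a)[:,:2],np.full(6,z)],col)
for z,col in((.077,(0,255,255)),(.022,(255,0,255))):dr(im9,put(np.c_[rot45(sq(.135)),np.full(4,z)],*st),col)
dr(im9,put(np.c_[rot45(sq(.155)),np.full(4,.077)],*st),(0,255,0))
cv2.imwrite("pics/side11.png",im9)
```

```text
shift mm [-1.64691386e+00 -3.32266125e+00  6.93889390e-14]
```

View pics/side11.png

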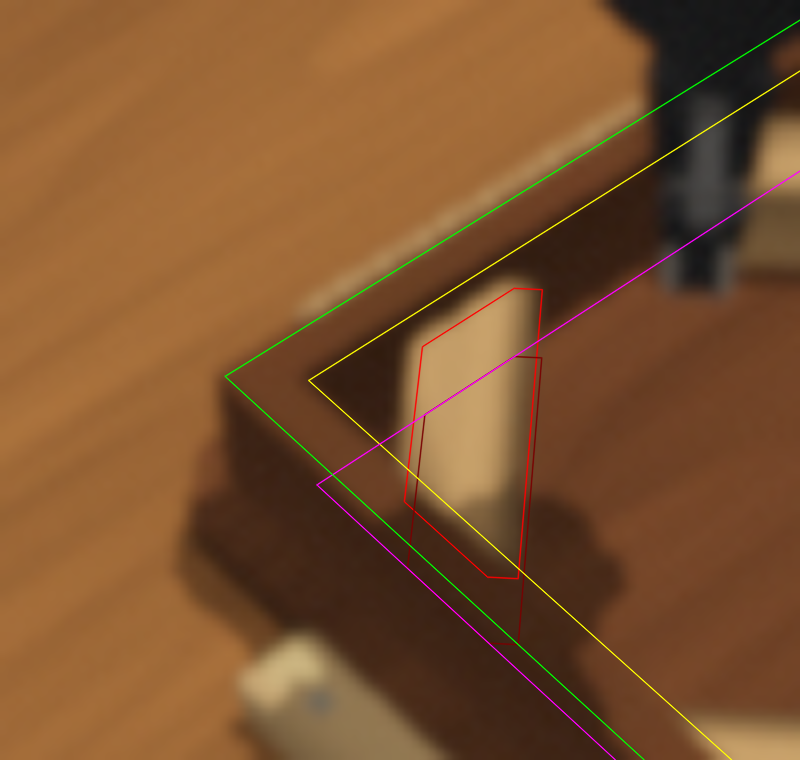

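Emit:
{"fn": "move_arm", "kwargs": {"steps": [-1,0,0.1,0.04,0,0,0,-1,0,0,0,0,0,0,-1,0,0,0,0,0,0,-1,0,0,0,0,0,0]}}

```text
t: 16.95
eef_pos: [0.5584, -0.0381, 0.0517]
tool_rot: [0.0, 0.934, 0.357, -0.002]
contact_force: [-4.6, -4.0, 0.2]
gripper_width: 0.005
```

```bash
python3 -c "
from st import *
show()"
```

```text
t 16.95 p [ 0.5584 -0.0381  0.0517] yaw -0.8404 toolz [-0.0026 -0.0016 -1.    ] stool xy(mm rel home) -31.86 -0.66 F xyz stool -6.12 0.08 0.18 tq [-0.889  0.788 -0.048] w 0.005
```

Emit:
{"fn": "move_arm", "kwargs": {"steps": [-1,0.06,0.06,0,0,0,0,-1,0,0,0,0,0,0,-1,0.05,0.05,0,0,0,0,-1,0,0,0,0,0,0,-1,0,0,0,0,0,0]}}

```text
t: 17.45
eef_pos: [0.5584, -0.0381, 0.0516]
tool_rot: [0.001, 0.934, 0.357, -0.003]
contact_force: [-8.5, -6.1, 4.3]
gripper_width: -0.0
```

```bash
python3 -c "
from st import *
show()"
```

```text
t 17.45 p [ 0.5584 -0.0381  0.0516] yaw -0.8413 toolz [-0.0048 -0.0029 -1.    ] stool xy(mm rel home) -31.83 -0.65 F xyz stool -10.39 1.15 4.31 tq [-1.2    1.409 -0.035] w -0.0
```

Emit:
{"fn": "move_arm", "kwargs": {"steps": [-1,-0.02,0.03,0.03,0,0,0,-1,0,0,0,0,0,0,-1,0,0,0,0,0,0,-1,0,0,0,0,0,0,-1,0,0,0,0,0,0,-1,0,0,0,0,0,0,-1,0,0,0,0,0,0]}}

```text
t: 18.15
eef_pos: [0.5584, -0.038, 0.0517]
tool_rot: [0.001, 0.934, 0.357, -0.003]
contact_force: [-5.7, -7.6, 0.4]
gripper_width: -0.003
```

Run:
```python
from st import *
import pickle
show()
C0=pickle.load(open("C0.pkl","rb"))
for n in("top","side"):
    c=cams.read_camera(n);cv2.imwrite(f"pics/{n}12.png",c["pixels"][:,:,::-1])
    for q in("offcut","leg","screwdriver","jar"):print(n,q,[(r["score"],r["position"]) for r in models.place_of(n,q)][:1])
show()
```

```text
t 18.15 p [ 0.5584 -0.038   0.0517] yaw -0.8415 toolz [-0.0044 -0.0031 -1.    ] stool xy(mm rel home) -31.79 -0.62 F xyz stool -9.3 -1.92 0.41 tq [-1.45   1.22  -0.008] w -0.003
top offcut [(0.78, [198.3, 182.3])]
top leg [(0.72, [232.8, 444.4])]
top screwdriver [(0.78, [211.5, 407.5])]
top jar [(0.79, [221.2, 129.3])]
side offcut [(0.79, [270.7, 173.9])]
side leg [(0.8, [145.1, 406.8])]
side screwdriver [(0.81, [144.4, 372.4])]
side jar [(0.57, [344.8, 126.0])]
t 18.65 p [ 0.5584 -0.0381  0.0516] yaw -0.8416 toolz [-0.0045 -0.003  -1.    ] stool xy(mm rel home) -31.83 -0.6 F xyz stool -9.28 -1.69 -0.13 tq [-1.447  1.14   0.018] w -0.003
```

View pics/side12.png

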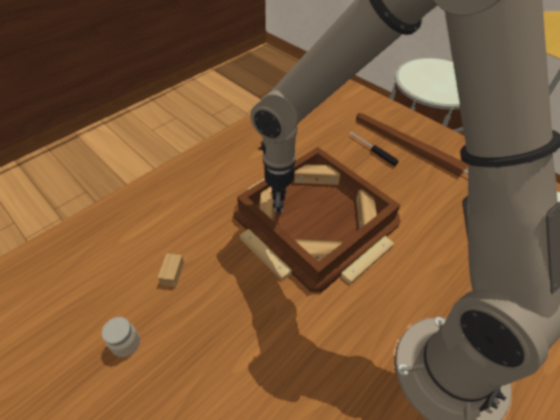

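```bash
python3 -c "
from station import order,status
print(order.hand_in());o=status.get_obs();print(o['t'],o['contact_force'],o['eef_pos'])"
```

```text
the job is handed in; nothing more can be done
None
the job is handed in; nothing more can be done
```

The brace is set in the bare corner and the arm is still pushing it there. The job was handed in at about 18.7 s, and no verdict was reported.

**How it went:** I gripped the brace by its middle, lifted it over the rails and slid it into the corner until both rails pushed back. The forces then suggested the front finger linkage was fouling the corner. So I let go, lifted, shut the fingers, turned them 90° and pushed the middle of the brace's back face, leaving the screw holes free.

**Last checks:**
- **Push:** about 9.3 N along the diagonal. Ignoring friction, that is roughly 8 N on the left rail and 5 N on the right. There was almost no vertical force, and the fingers did not move as the push rose from 6 to 10 N.
- **Position:** the fingers' position puts the brace about 1 mm from my estimate of home, which I trust to about 2–3 mm. The camera overlay of the stool was looser than that: refitting it to one corner moved the estimate by about 3.7 mm. I take the brace as fully home mainly because it did not move when pushed.
- **Flatness and squareness:** I could not measure these directly, because the rails and arm hide much of the brace. In the pictures it looks flat and square.
- **Other objects:** the offcut, leg, screwdriver and jar were found within about 3 pixels of where they started, which is within the detector's scatter.

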